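Build a crispbread, goat's cheese and beetroot stack on a plate

ROBOT

A 6-joint arm with a two-finger parallel gripper is mounted at the origin on a cart in front of the work surface, level with it; the furniture and walls round the work are solid. World frame = base frame: x ahead of the robot, y to its left, z up, the work surface at z = 0. Lengths are in mm, angles in degrees, forces in N, time in s.
With the tool pointing down it reaches from about 300 to 850 mm from the base axis. Payload 4.2 kg.
Tool frame: the origin (TCP) lies at the very end of the fingers, on their centre line; the grasp point (between the pads) lies 19 mm behind it (env.grasp_offset is the distance from the TCP to the grasp point, in mm); z points along the fingers, y is the line along which they close (so a half turn about z gives the same grasp; the last joint's range is limited). The gripper opens to 91 mm and grips with 3 to 60 N. Pads are 32 mm wide; open, the fingers measure 118 mm over their backs; the gripper's body (76 mm by 178 mm) begins 60 mm behind the grasp point.
Start: joints at [-69.844, 18.312, 89.639, -0, 72.044, -1.146], TCP at [208.898, -535.728, 213.976] pointing down, gripper open.
Joint ranges: [-177.97, 177.97], [-48.28, 115.42], [12.27, 149.76], [-77.06, 257.06], [2.81, 150.46], [-146.56, 146.56]. Speed limits (degrees/s): [147.25, 147.25, 180, 180, 180, 180].

INTERFACE

Orientations are given as [roll, pitch, yaw] about the fixed x, y, z axes, in that order (R = Rz(yaw) Ry(pitch) Rx(roll)).
In Python, from workcell import env gives the robot as it stands. The module is installed in compiled form; this text tells all that it offers.
- The arm moves only by the tool send_rows, never from a script. Its argument "motion" is a list of rows, each an object of numbers: "tx", "ty", "tz": the shift along the tool's x, y, z in units of 500 mm (1.0 is 500 mm); "rx", "ry", "rz": the turn, a rotation vector about the tool's x, y, z in units of 30 degrees (1.0 is 30 degrees); "gripper": the closure, from -1 (fully open) to 1 (shut). In form: [{"tx": .., "ty": .., "tz": .., "rx": .., "ry": .., "rz": .., "gripper": ..}, ...]. A call has 1 to 12 rows; each row shifts and turns the commanded pose from where the row before left it, along the tool's axes as they then stand; what a row does not reach is not made up. A row lasts 1/8 s, in which the tool goes at most 62.5 mm and 10.7 degrees, less where a joint would pass 70% of its speed; a pose out of reach is approached as far as the arm can. A call with a number of a shift or a turn outside -1 to 1 is refused whole. A call with a gripper value outside its range is refused whole. The fingers move at their own pace and stop on an object; "grip_force" is the grip in N (left out, the last holds). Time passes only in rows, so rows that do not move let the fingers close. It gives the time, the measured TCP pose, the force, the opening and the grip force at its end, in the units of the state.
- env.state(): the state, without advancing time (a new reading comes with each control period).
- env.grab_frame(name): name is "scene" or "top" or "wrist"; returns a dict with "frame" (480x640x3 uint8, red, green, blue), "vertical_fov" (degrees; the focal length in pixels is half the picture's height over the tangent of half this angle, whatever the lens; pixels are square), "cx", "cy" (the principal point, pixels), "rvec" (rotation vector, rad) and "tvec" (3), from world to camera coordinates, as OpenCV has them; the wrist camera has in their place "T_tool_cam" (4x4, takes a point from camera to tool coordinates, whose origin is the TCP and whose axes are the flange's). Camera axes: x right, y down, z forward; pixel columns grow to the right and rows downward; lengths in mm; the calibration is good to about 2 mm. A picture is of the moment at which its call begins: read the wrist's pose just before it. There is no depth.
- env.job_done(): hands the job in; it is judged then, once.
The state is a dict: "time_s": time; "qpos": joint angles; "qvel": joint speeds; "effort": joint torques, N m; "ee_pos": TCP position; "ee_rot": TCP orientation; "force": force on the tool from outside, world axes, zero at the start; "torque": the same for the moment, N m; "gripper_width": finger opening in mm; "gripper_force": force on a finger pad.
Only numpy, scipy, OpenCV 4.12 (cv2) and the standard library are available. Lean on these libraries where they do the work, as an engineer would, in place of code of your own. Each camera call takes 0.05 s, during which the arm holds its last target. There are 200 camera calls.

TASK

Make up a lunch stack on the white plate: the dark rye crispbread from the toast rack flat in the middle of the plate, then the round of goat's cheese centred on it, then the slice of beetroot centred on the cheese. Lower every layer flat onto the pile, never on edge and never dropped; the crispbread stands on edge in the rack, so first lay it down flat on the board or worktop, let go, and pick it up again across its round. Leave the pale and the seeded crispbreads standing in the rack, and do not knock or shift the garlic, tumbler, salt shaker and spice jar.

Things in the scene. Friction and masses are not known exactly. Their poses are not given: they have to be found in the camera images.
- rye_round: Dark brown rye crispbread, rigid disc 66 mm across, 10 mm thick, 22 g, pricked with rows of holes. Origin at its centre; its x axis is the disc's axis: level while it stands on edge in the rack, vertical when it lies flat (either face up). In the rack its centre is 40 mm above the worktop, its top 73 mm. Let go leaning over 10 degrees on a level surface, it topples flat.
- cheese: Round of firm goat's cheese, off-white disc 60 mm across and 18 mm thick, 60 g, lying flat on the chopping board. Origin at the centre of its underside, z up.
- beetroot: Slice of cooked beetroot, dark crimson disc with paler rings, 48 mm across and 10 mm thick, 22 g, lying flat on the chopping board. Origin at the centre of its underside, z up.
- plate: White round dessert plate, 170 mm across, loose, 0.45 kg. Origin at the centre of its underside, z up. Its eating surface is flat out to 60 mm from the centre and 5 mm above the origin; the rim then rises to 14 mm at 85 mm.
- toast_rack: Steel wire toast rack, loose, 0.5 kg, 160 x 66 mm. Origin on the worktop under its middle; x along its length, z up. Slots at x = -46, 0, +46 mm each hold a crispbread on edge, flat faces across x (any in any slot, 36 mm between neighbours' faces), between two wire hoops 1 mm from its faces. Hoop tops are 36 mm above the worktop, the end loops 32 mm: the upper 37 mm of a crispbread is bare.
- wheat_round: Pale golden wheat crispbread with rows of small holes, same size and axes as the rye one; stays standing in the rack.
- seeded_round: Tan crispbread with light and dark seeds, no holes, same size and axes as the rye one; stays standing in the rack.
- chopping_board: Thick oak chopping board, fixed, 204 x 265 mm, top 30 mm above the worktop. Origin under its middle, z up, y along its 265 mm length (y = -132 to +132 mm); flat top from x = -102 to +83 mm, the strip beyond on the +x side is a lower finger grip.
- garlic: Garlic bulb, loose, about 60 mm wide and 58 mm high, standing on the chopping board; leave alone. Origin at the centre of its underside, z up.
- glass: Clear empty tumbler, loose, 84 mm across, 89 mm high, behind the plate and rack; leave alone. Origin at the centre of its underside, z up.
- salt: Salt shaker with grey cap, loose, 44 mm across, 90 mm high, in front of the plate and rack; leave alone. Origin at the centre of its underside, z up.
- spice: Small round glass spice jar with green lid, loose, 44 mm across, 99 mm high; leave alone. Origin at the centre of its underside, z up.
Things that resemble listed ones, but are neither listed nor needed, are in the scene too. Of the things shaped like the cheese, the white one is meant.

How it is judged:
By the outcome, as a careful person would: the job done as asked, in the order asked, and still so for the second after the job is handed in, with the robot touching nothing.
It also fails if it takes over 72 s, if anything falls off the work surface, if the arm or the gripper's body presses on something with over 40 N, if the wrist force passes 120 N, or if a joint passes its speed limit or range.

## Working session

There is one attempt and no reset: what is moved stays moved. The work goes in short steps, Python scripts to look and compute and a tool call to move; the robot and the scene stay as the last step left them, time stands still between calls to the robot, and variables do not carry over. Pictures are saved under pics/ and viewed, at most 10 in all, crops included, and the job is handed in when it is done.

Besides the shell and the picture viewer there is one more tool, called as a command line: name --argument value ..., lists and objects as JSON in quotes. send_rows: Moves the arm, as the interface text tells. Shifts and turns lie within -1 to 1; 1 stands for 500 mm of shift or 30 degrees of turn. Its arguments: {"type":"object","properties":{"motion":{"type":"array"},"grip_force":{"type":"number"}},"required":["motion"]}

```bash
mkdir -p pics; cat > h.py <<'E'
import numpy as np, cv2
from scipy.spatial.transform import Rotation as R
from workcell import env
def cam(name):
    s=env.state(); f=env.grab_frame(name); im=f["frame"]
    fl=im.shape[0]/2/np.tan(np.radians(f["vertical_fov"])/2)
    if "rvec" in f:
        Rm=cv2.Rodrigues(np.array(f["rvec"],float))[0]; Rcw=Rm.T; c=-Rm.T@np.array(f["tvec"],float).ravel()
    else:
        T=np.array(f["T_tool_cam"]); Rt=R.from_euler("xyz",s["ee_rot"],degrees=True).as_matrix()
        Rcw=Rt@T[:3,:3]; c=Rt@T[:3,3]+np.array(s["ee_pos"])
    return dict(im=im,f=fl,cx=f["cx"],cy=f["cy"],R=Rcw,c=c,extra={k:v for k,v in f.items() if k!="frame"})
def ray(k,u,v):
    d=k["R"]@np.array([(u-k["cx"])/k["f"],(v-k["cy"])/k["f"],1]); return d
def onz(k,u,v,z):
    d=ray(k,u,v); return k["c"]+d*(z-k["c"][2])/d[2]
def proj(k,p):
    q=k["R"].T@(np.array(p,float)-k["c"]); return q[:2]/q[2]*k["f"]+[k["cx"],k["cy"]]
def save(im,n): cv2.imwrite("pics/"+n,cv2.cvtColor(im,cv2.COLOR_RGB2BGR))
E
python3 - <<'E'
from h import *
for n in("scene","top"):
    k=cam(n); save(k["im"],n+".png"); print(n,k["extra"],k["c"])
print(cam("wrist")["extra"]); print(env.state())
E
```

```text
scene {'vertical_fov': 43.19237288103529, 'cx': 324.5461934273688, 'cy': 239.33928782842855, 'rvec': array([ 1.86294172, -0.84781496,  0.54761384]), 'tvec': array([-249.18600196,  253.25879781,  898.14072929])} [-374.35950339 -650.84181013  607.57744548]
top {'vertical_fov': 53.05126463231766, 'cx': 323.32710804237206, 'cy': 243.40553350381944, 'rvec': array([ 2.12740612, -2.17705581,  0.17429458]), 'tvec': array([ 136.43610672,  553.07565177, 1019.16432435])} [ 401.80631628  141.51656482 1087.07320541]
{'vertical_fov': 64.99083403552113, 'cx': 322.69921024384, 'cy': 236.18574463396882, 'T_tool_cam': array([[-1.33420023e-03, -9.68186931e-01, -2.50224473e-01,
         7.14295747e+01],
       [ 9.99999019e-01, -1.39836274e-03,  7.86398269e-05,
        -1.34122382e+00],
       [-4.26042632e-04, -2.50224123e-01,  9.68187847e-01,
        -1.71009857e+02],
       [ 0.00000000e+00,  0.00000000e+00,  0.00000000e+00,
         1.00000000e+00]])}
{'time_s': 0.15, 'qpos': array([-6.98437297e+01,  1.83424559e+01,  8.96892419e+01, -2.44281450e-03,
        7.20433929e+01, -1.14663667e+00]), 'qvel': array([ 0.02584985, -0.17390458, -0.19962237,  0.01568469, -0.10381311,
        0.0474275 ]), 'effort': array([ 2.94084393e-04, -4.12774694e+01, -2.32154346e+01,  7.27487798e-02,
        4.33575909e-02, -9.98067753e-05]), 'ee_pos': array([ 208.75063063, -535.37236529,  213.32865483]), 'ee_rot': array([-1.79924878e+02,  8.19713670e-04,  2.13036622e+01]), 'force': array([ 0.69207584, -0.5462197 ,  0.08053689]), 'torque': array([-0.02782617,  0.00309952,  0.0032012 ]), 'gripper_force': 0.0, 'gripper_width': 91.23090109959901}
```

View pics/scene.png

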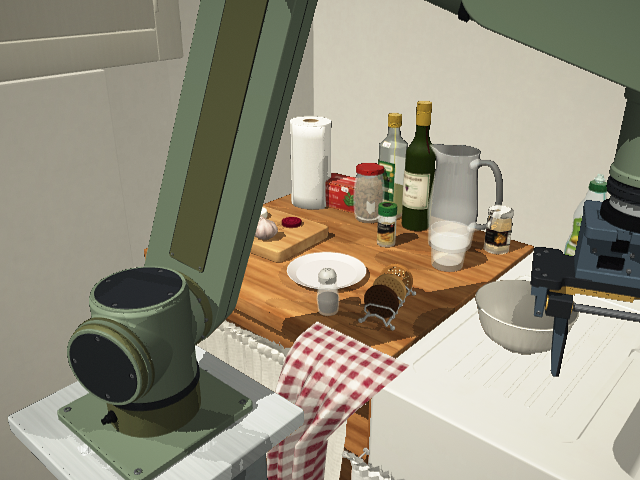

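View pics/top.png

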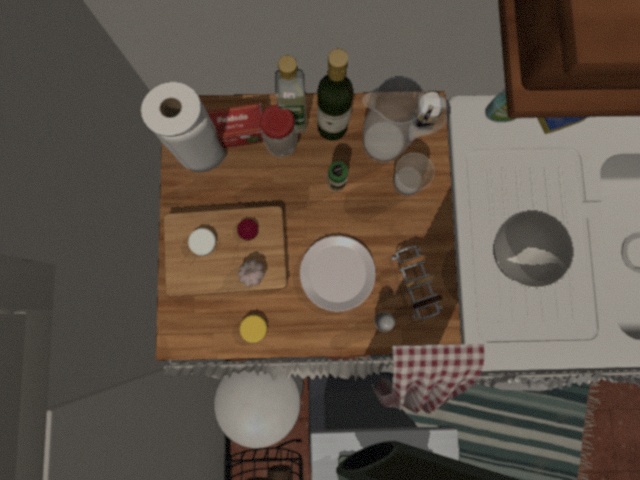

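The scene view shows rye at (380,299), at the near end of the rack. The top view shows the rack at (416,282), plate (338,273), beetroot (247,229) and garlic (251,271).
Candidates:
- **Rye:** the dark disc at top (427,301), against the paler discs further up the rack.
- **Cheese:** the white disc (202,241), against the yellow disc (253,329).
- **Beetroot:** only the crimson disc (247,229).

I choose the dark disc, the white disc and the crimson disc.

```bash
python3 - <<'E'
from h import *
k=cam("top"); im=k["im"]; hsv=cv2.cvtColor(im,cv2.COLOR_RGB2HSV)
def blob(m,box):
    z=np.zeros(m.shape,np.uint8);u0,v0,u1,v1=box;z[v0:v1,u0:u1]=m[v0:v1,u0:u1]
    c=max(cv2.findContours(z,0,1)[0],key=cv2.contourArea);return c
for n,box,lo,hi,z in [("cheese",(180,220,225,262),(0,0,130),(179,70,255),48),("beet",(230,215,265,245),(0,120,0),(179,255,120),40),("plate",(290,228,385,315),(0,0,110),(179,60,255),12)]:
    m=cv2.inRange(hsv,np.array(lo),np.array(hi)); 
    if n=="beet": m&=((hsv[...,0]>160)|(hsv[...,0]<5)).astype(np.uint8)*255
    c=blob(m,box); (u,v),r=cv2.minEnclosingCircle(c); e=cv2.fitEllipse(c)
    print(n,e,r,onz(k,*e[0],z).round(1), "radius mm",r/k["f"]*(k["c"][2]-z))
for n,u,v,z in [("garlic",251,271,60),("glass",410,176,45),("salt",387,321,90),("spice",338,172,99),("yellow",253,329,18),("boardcornerNW",166,213,30),("boardNE",282,207,30),("boardSE",286,290,30),("boardSW",168,295,30)]:
    print(n,onz(k,u,v,z).round(0))
a=cv2.resize(im[225:345,365:465],None,fx=5,fy=5,interpolation=2)
s=cam("scene")["im"][245:340,350:430]; b=cv2.resize(s,(int(600*80/95)-206,600*0+355),interpolation=2)
out=np.zeros((600,800,3),np.uint8);out[:600,:500]=a;out[:355,500:798]=b[:, :298]
save(out,"crop.png")
E
```

```text
cheese ((201.03004455566406, 241.6636962890625), (26.052358627319336, 26.521120071411133), 45.83346176147461) 13.731669425964355 [564.6 390.   48. ] radius mm 29.674327658249837
beet ((247.34605407714844, 228.8663330078125), (19.374004364013672, 19.93227195739746), 36.245147705078125) 10.375853538513184 [592.1 290.5  40. ] radius mm 22.59499664347083
plate ((337.17559814453125, 273.0323181152344), (74.34973907470703, 74.59989166259766), 151.8562469482422) 37.79996109008789 [492.4  93.8  12. ] radius mm 84.51636166017664
garlic [497. 280.  60.]
glass [704. -74.  45.]
salt [385.  -2.  90.]
spice [700.  90.  99.]
yellow [374. 282.  18.]
boardcornerNW [634. 473.  30.]
boardNE [642. 214.  30.]
boardSE [456. 208.  30.]
boardSW [451. 465.  30.]
```

View pics/crop.png

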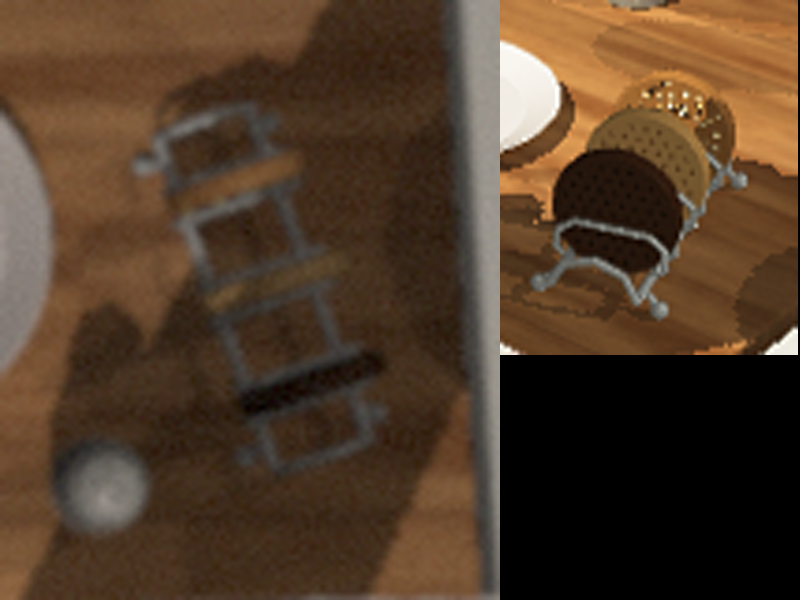

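The crop shows the dark pricked rye at the near end of the rack, its top edge at full-frame pixel (427.6,301.8). The wheat crispbread is in the middle and the seeded one at the far end. I'll turn to the rack's heading and hover above the rye.

send_rows --motion '[{"rz":-0.355,"gripper":0.2},{"rz":-0.355,"gripper":0.2},{"rz":-0.355,"gripper":0.2},{"rz":-0.355,"gripper":0.2},{"rz":-0.355,"gripper":0.2},{"rz":-0.355,"gripper":0.2},{"rz":-0.355,"gripper":0.2},{"rz":-0.355,"gripper":0.2}]'

```text
invalid input at $.motion[0]: expected keys tx, ty, tz, rx, ry, rz, gripper
```

send_rows --motion '[{"tx":0.08,"ty":0.075,"gripper":0.2},{"tx":0.08,"ty":0.075,"gripper":0.2},{"tx":0.08,"ty":0.075,"gripper":0.2},{"tx":0.08,"ty":0.075,"gripper":0.2},{"tx":0.08,"ty":0.075,"gripper":0.2},{"tx":0.08,"ty":0.075,"gripper":0.2},{"tx":0.08,"ty":0.075,"gripper":0.2},{"tx":0.08,"ty":0.075,"gripper":0.2},{"tx":0.08,"ty":0.075,"gripper":0.2},{"gripper":0.2},{"gripper":0.2}]'

```text
invalid input at $.motion[0]: expected keys tx, ty, tz, rx, ry, rz, gripper
```

```bash
cat >> h.py <<'E'
def st():
    s=env.state(); return np.array(s["ee_pos"]),np.array(s["ee_rot"]),s
def go(target,note=""):  # shift in tool units to reach target TCP
    p,r,s=st(); d=R.from_euler("xyz",r,degrees=True).as_matrix().T@(np.array(target)-p)
    print(note,"shift units",(d/500).round(4),"pose",p.round(1),r.round(2),"w",round(s["gripper_width"],1),"F",np.round(s["force"],1),"t",round(s["time_s"],2))
E
python3 - <<'E'
from h import *
out=[]
for n in("top","wrist"):
    k=cam(n); im=k["im"]; save(im,n+"1.png")
    hsv=cv2.cvtColor(im,cv2.COLOR_RGB2HSV)
    if n=="top":print(onz(k,427.6,301.8,73))
go((430,-90,213))
E
```

```text
[422.37533211 -91.81219402  73.        ]
 shift units [ 0.7358 -0.6697  0.0018] pose [ 208.9 -535.6  213.8] [-179.98   -0.     21.3 ] w 91.2 F [-0.6 -0.4 -0.1] t 0.35
```

View pics/wrist1.png

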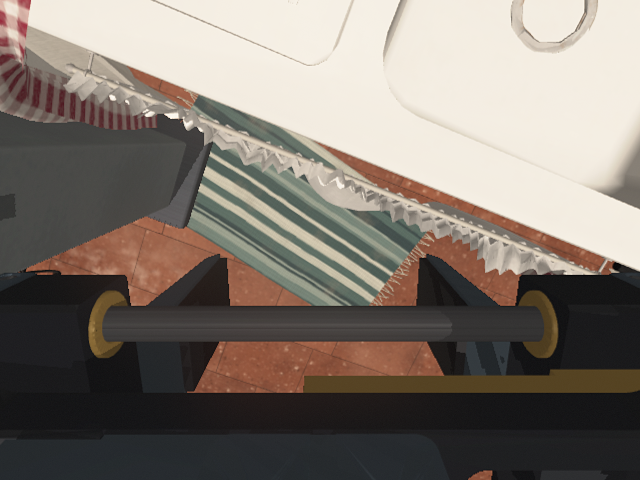

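The wrist view only shows the floor and sink, because the moves were refused: every row needs all seven keys. The fingertips project to about (323,290). I'll resend with full rows.

send_rows --motion '[{"tx":0,"ty":0,"tz":0,"rx":0,"ry":0,"rz":-0.355,"gripper":0.2},{"tx":0,"ty":0,"tz":0,"rx":0,"ry":0,"rz":-0.355,"gripper":0.2},{"tx":0,"ty":0,"tz":0,"rx":0,"ry":0,"rz":-0.355,"gripper":0.2},{"tx":0,"ty":0,"tz":0,"rx":0,"ry":0,"rz":-0.355,"gripper":0.2},{"tx":0,"ty":0,"tz":0,"rx":0,"ry":0,"rz":-0.355,"gripper":0.2},{"tx":0,"ty":0,"tz":0,"rx":0,"ry":0,"rz":-0.355,"gripper":0.2},{"tx":0,"ty":0,"tz":0,"rx":0,"ry":0,"rz":-0.355,"gripper":0.2},{"tx":0,"ty":0,"tz":0,"rx":0,"ry":0,"rz":-0.355,"gripper":0.2}]'

```text
time_s: 1.35
ee_pos: [208.9, -535.7, 213.9]
ee_rot: [180.0, -0.0, 106.9]
force: [-0.6, 0.5, -0.3]
gripper_width: 36.7
gripper_force: 0.0
```

send_rows --motion '[{"tx":0.08,"ty":0.074,"tz":0,"rx":0,"ry":0,"rz":0,"gripper":0.2},{"tx":0.08,"ty":0.074,"tz":0,"rx":0,"ry":0,"rz":0,"gripper":0.2},{"tx":0.08,"ty":0.074,"tz":0,"rx":0,"ry":0,"rz":0,"gripper":0.2},{"tx":0.08,"ty":0.074,"tz":0,"rx":0,"ry":0,"rz":0,"gripper":0.2},{"tx":0.08,"ty":0.074,"tz":0,"rx":0,"ry":0,"rz":0,"gripper":0.2},{"tx":0.08,"ty":0.074,"tz":0,"rx":0,"ry":0,"rz":0,"gripper":0.2},{"tx":0.08,"ty":0.074,"tz":0,"rx":0,"ry":0,"rz":0,"gripper":0.2},{"tx":0.08,"ty":0.074,"tz":0,"rx":0,"ry":0,"rz":0,"gripper":0.2},{"tx":0.08,"ty":0.074,"tz":0,"rx":0,"ry":0,"rz":0,"gripper":0.2},{"tx":0,"ty":0,"tz":0,"rx":0,"ry":0,"rz":0,"gripper":0.2},{"tx":0,"ty":0,"tz":0,"rx":0,"ry":0,"rz":0,"gripper":0.2}]'

```text
time_s: 2.72
ee_pos: [425.6, -96.2, 213.9]
ee_rot: [-180.0, 0.0, 106.5]
force: [-0.7, 0.2, -0.5]
gripper_width: 36.3
gripper_force: 0.0
```

```bash
python3 - <<'E'
from h import *
go((422,-92,150)); k=cam("wrist"); save(k["im"],"w2.png")
print(proj(k,(422.4,-91.8,73)))
E
```

```text
shift units [ 0.0102 -0.0045  0.1278] pose [425.6 -96.2 213.9] [-1.7997e+02  3.0000e-02  1.0655e+02] w 36.3 F [-0.7  0.2 -0.5] t 2.73
[319.49793553 219.83855834]
```

View pics/w2.png

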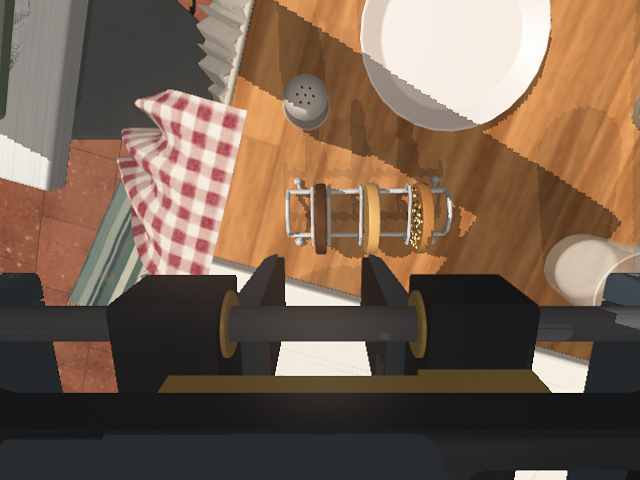

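The wrist view shows the rye edge-on at (320,219), matching the prediction of (319.5,219.8) and aligned with the pads. I'll refine with a mask and then descend.

```bash
python3 - <<'E'
from h import *
k=cam("wrist"); g=k["im"].max(2)
m=np.zeros(g.shape,np.uint8); m[175:260,305:338]=((g<110)[175:260,305:338])*255
m=cv2.morphologyEx(m,cv2.MORPH_OPEN,np.ones((5,5)))
c=max(cv2.findContours(m,0,1)[0],key=cv2.contourArea); r=cv2.minAreaRect(c); print(r,cv2.boundingRect(c))
p=onz(k,*r[0],70); print(p)
go((p[0],p[1],42))
E
```

```text
((321.0, 200.0), (34.0, 12.0), 90.0) (315, 183, 13, 35)
[418.81102125 -76.1590133   70.        ]
 shift units [ 0.0439 -0.0008  0.3438] pose [425.4 -97.  213.9] [-1.7998e+02  2.0000e-02  1.0641e+02] w 36.5 F [-0.6 -0.3 -0.3] t 2.83
```

send_rows --motion '[{"tx":0.01,"ty":-0.002,"tz":0.05,"rx":0,"ry":0,"rz":0,"gripper":0.2},{"tx":0,"ty":0,"tz":0.05,"rx":0,"ry":0,"rz":0,"gripper":0.2},{"tx":0,"ty":0,"tz":0.05,"rx":0,"ry":0,"rz":0,"gripper":0.2},{"tx":0,"ty":0,"tz":0.05,"rx":0,"ry":0,"rz":0,"gripper":0.2},{"tx":0,"ty":0,"tz":0.05,"rx":0,"ry":0,"rz":0,"gripper":0.2},{"tx":0,"ty":0,"tz":0.04,"rx":0,"ry":0,"rz":0,"gripper":0.2},{"tx":0,"ty":0,"tz":0.03,"rx":0,"ry":0,"rz":0,"gripper":0.2},{"tx":0,"ty":0,"tz":0.024,"rx":0,"ry":0,"rz":0,"gripper":0.2},{"tx":0,"ty":0,"tz":0,"rx":0,"ry":0,"rz":0,"gripper":0.2}]'

```text
time_s: 3.95
ee_pos: [422.8, -92.1, 41.4]
ee_rot: [-179.9, -0.0, 106.4]
force: [-0.6, 1.4, 0.9]
gripper_width: 36.7
gripper_force: 0.0
```

```bash
python3 - <<'E'
from h import *
go((422,-92,42)); k=cam("wrist"); save(k["im"][130:400,180:480],"w3.png")
E
```

```text
shift units [ 0.0006 -0.0015 -0.0012] pose [422.8 -92.1  41.4] [-1.7991e+02 -4.0000e-02  1.0641e+02] w 36.7 F [-0.6  1.4  0.9] t 3.95
```

View pics/w3.png

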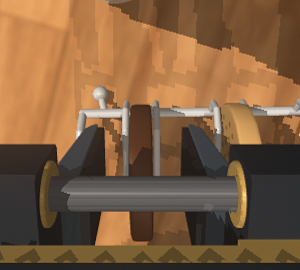

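The close view shows the rye at crop (142,160), centred between the fingers at columns 100 and 185, and the neighbour is clear. I'll close gently and lift.

send_rows --motion '[{"tx":0,"ty":0,"tz":0,"rx":0,"ry":0,"rz":0,"gripper":1},{"tx":0,"ty":0,"tz":0,"rx":0,"ry":0,"rz":0,"gripper":1},{"tx":0,"ty":0,"tz":0,"rx":0,"ry":0,"rz":0,"gripper":1},{"tx":0,"ty":0,"tz":0,"rx":0,"ry":0,"rz":0,"gripper":1},{"tx":0,"ty":0,"tz":0,"rx":0,"ry":0,"rz":0,"gripper":1},{"tx":0,"ty":0,"tz":-0.02,"rx":0,"ry":0,"rz":0,"gripper":1},{"tx":0,"ty":0,"tz":-0.04,"rx":0,"ry":0,"rz":0,"gripper":1},{"tx":0,"ty":0,"tz":-0.06,"rx":0,"ry":0,"rz":0,"gripper":1},{"tx":0,"ty":0,"tz":-0.08,"rx":0,"ry":0,"rz":0,"gripper":1},{"tx":0,"ty":0,"tz":-0.08,"rx":0,"ry":0,"rz":0,"gripper":1},{"tx":0,"ty":0,"tz":-0.04,"rx":0,"ry":0,"rz":0,"gripper":1}]' --grip_force 10

```text
time_s: 5.38
ee_pos: [424.6, -91.7, 204.9]
ee_rot: [179.8, 0.1, 106.5]
force: [-0.9, 0.4, -0.4]
gripper_width: 9.9
gripper_force: 10.0
```

send_rows --motion '[{"tx":0,"ty":0,"tz":0,"rx":0,"ry":0,"rz":-0.35,"gripper":1},{"tx":0,"ty":0,"tz":0,"rx":0,"ry":0,"rz":-0.35,"gripper":1},{"tx":0,"ty":0,"tz":0,"rx":0,"ry":0,"rz":-0.35,"gripper":1},{"tx":0,"ty":0,"tz":0,"rx":0,"ry":0,"rz":-0.35,"gripper":1},{"tx":0,"ty":0,"tz":0,"rx":0,"ry":0,"rz":-0.35,"gripper":1},{"tx":0,"ty":0,"tz":0,"rx":0,"ry":0,"rz":-0.35,"gripper":1},{"tx":0,"ty":0,"tz":0,"rx":0,"ry":0,"rz":-0.35,"gripper":1},{"tx":0,"ty":0,"tz":0,"rx":0,"ry":0,"rz":0,"gripper":1}]'

```text
time_s: 6.38
ee_pos: [423.6, -91.5, 202.5]
ee_rot: [-180.0, 0.0, 179.9]
force: [0.5, 0.1, -0.1]
gripper_width: 10.2
gripper_force: 10.0
```

```bash
python3 - <<'E'
from h import *
go((605,-60,150)); k=cam("wrist"); t=cam("top")
save(k["im"],"w4.png"); save(t["im"],"t4.png")
a=np.vstack([cv2.resize(k["im"],(400,300)),cv2.resize(t["im"][140:340,290:490],(300,300))[:, :].copy() if 0 else cv2.resize(t["im"][140:350,250:530],(400,300))]);save(a,"c4.png")
E
```

```text
shift units [-0.3626  0.0637  0.1053] pose [423.6 -91.5 202.5] [-1.7998e+02  5.0000e-02  1.7988e+02] w 10.2 F [ 0.5  0.1 -0.1] t 6.38
```

View pics/c4.png

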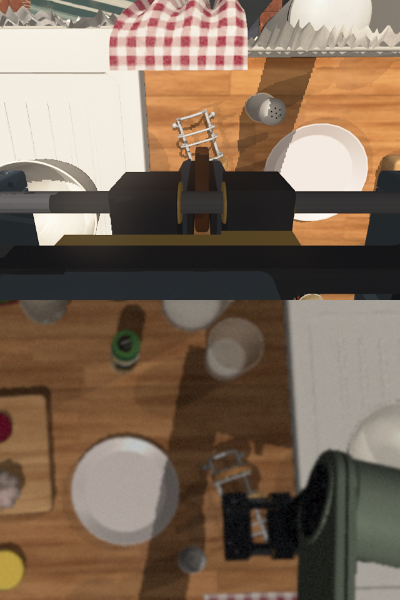

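The rye is held upright between the pads and the rack is unmoved. Next I carry it to the free area behind the rack, lower it, then tilt it.

send_rows --motion '[{"tx":-0.06,"ty":0.01,"tz":0,"rx":0,"ry":0,"rz":0,"gripper":1},{"tx":-0.06,"ty":0.01,"tz":0,"rx":0,"ry":0,"rz":0,"gripper":1},{"tx":-0.06,"ty":0.01,"tz":0,"rx":0,"ry":0,"rz":0,"gripper":1},{"tx":-0.06,"ty":0.01,"tz":0,"rx":0,"ry":0,"rz":0,"gripper":1},{"tx":-0.06,"ty":0.01,"tz":0,"rx":0,"ry":0,"rz":0,"gripper":1},{"tx":-0.06,"ty":0.01,"tz":0,"rx":0,"ry":0,"rz":0,"gripper":1},{"tx":0,"ty":0,"tz":0.1,"rx":0,"ry":0,"rz":0,"gripper":1},{"tx":0,"ty":0,"tz":0.1,"rx":0,"ry":0,"rz":0,"gripper":1},{"tx":0,"ty":0,"tz":0.05,"rx":0.333,"ry":0,"rz":0,"gripper":1},{"tx":0,"ty":0,"tz":0,"rx":0.333,"ry":0,"rz":0,"gripper":1},{"tx":0,"ty":0,"tz":0,"rx":0,"ry":0,"rz":0,"gripper":1},{"tx":0,"ty":0,"tz":0,"rx":0,"ry":0,"rz":0,"gripper":1}]'

```text
time_s: 7.98
ee_pos: [603.9, -61.6, 77.4]
ee_rot: [-160.1, 0.0, 179.9]
force: [0.0, -0.8, 0.2]
gripper_width: 9.9
gripper_force: 10.0
```

```bash
python3 - <<'E'
from h import *
p,r,s=st(); go((p[0],p[1],36))
E
```

```text
shift units [0.0001 0.0281 0.0778] pose [603.9 -61.6  77.4] [-1.6011e+02  5.0000e-02  1.7995e+02] w 9.9 F [ 0.  -0.8  0.2] t 7.97
```

send_rows --motion '[{"tx":0,"ty":0.014,"tz":0.039,"rx":0,"ry":0,"rz":0,"gripper":1},{"tx":0,"ty":0.008,"tz":0.022,"rx":0,"ry":0,"rz":0,"gripper":1},{"tx":0,"ty":0.004,"tz":0.01,"rx":0,"ry":0,"rz":0,"gripper":1},{"tx":0,"ty":0.002,"tz":0.006,"rx":0,"ry":0,"rz":0,"gripper":1},{"tx":0,"ty":0,"tz":0,"rx":0,"ry":0,"rz":0,"gripper":1},{"tx":0,"ty":0,"tz":0,"rx":0,"ry":0,"rz":0,"gripper":1}]'

```text
time_s: 8.72
ee_pos: [603.8, -61.4, 36.4]
ee_rot: [-160.0, 0.0, -180.0]
force: [0.3, -0.0, -1.5]
gripper_width: 10.0
gripper_force: 10.0
```

send_rows --motion '[{"tx":0,"ty":0.001,"tz":0.003,"rx":0,"ry":0,"rz":0,"gripper":1},{"tx":0,"ty":0.0005,"tz":0.0015,"rx":0,"ry":0,"rz":0,"gripper":1},{"tx":0,"ty":0,"tz":0,"rx":0,"ry":0,"rz":0,"gripper":1}]'

```text
time_s: 9.1
ee_pos: [603.8, -61.4, 34.1]
ee_rot: [-160.0, 0.0, -180.0]
force: [-0.2, 0.1, 2.6]
gripper_width: 9.9
gripper_force: 10.0
```

send_rows --motion '[{"tx":0,"ty":0,"tz":0,"rx":0,"ry":0,"rz":0,"gripper":-0.4},{"tx":0,"ty":0,"tz":0,"rx":0,"ry":0,"rz":0,"gripper":-0.4},{"tx":0,"ty":0,"tz":0,"rx":0,"ry":0,"rz":0,"gripper":-0.4},{"tx":0,"ty":0,"tz":0,"rx":0,"ry":0,"rz":0,"gripper":-0.4},{"tx":0,"ty":0.01,"tz":-0.015,"rx":0,"ry":0,"rz":0,"gripper":-0.4},{"tx":0,"ty":0.01,"tz":-0.02,"rx":0,"ry":0,"rz":0,"gripper":-0.4},{"tx":0,"ty":0.01,"tz":-0.03,"rx":0,"ry":0,"rz":0,"gripper":-0.4},{"tx":0,"ty":0.01,"tz":-0.05,"rx":0,"ry":0,"rz":0,"gripper":-0.4},{"tx":0,"ty":0,"tz":-0.1,"rx":0,"ry":0,"rz":0,"gripper":-0.4},{"tx":0,"ty":0,"tz":-0.1,"rx":-0.333,"ry":0,"rz":0,"gripper":-1},{"tx":0,"ty":0,"tz":0,"rx":-0.333,"ry":0,"rz":0,"gripper":-1},{"tx":-0.05,"ty":0,"tz":0,"rx":0,"ry":0,"rz":0,"gripper":-1}]'

```text
time_s: 10.6
ee_pos: [628.4, 9.3, 178.0]
ee_rot: [179.9, 0.2, 179.8]
force: [0.0, 0.4, 0.9]
gripper_width: 89.9
gripper_force: 0.0
```

```bash
python3 - <<'E'
from h import *
go((604,-35,180)); k=cam("wrist"); save(k["im"],"w5.png"); print(proj(k,(604,-35,10)))
E
```

```text
shift units [ 0.0485 -0.0887 -0.0043] pose [628.4   9.3 178. ] [179.95   0.2  179.84] w 89.9 F [0.  0.4 0.9] t 10.6
[271.62506095 190.26553416]
```

View pics/w5.png

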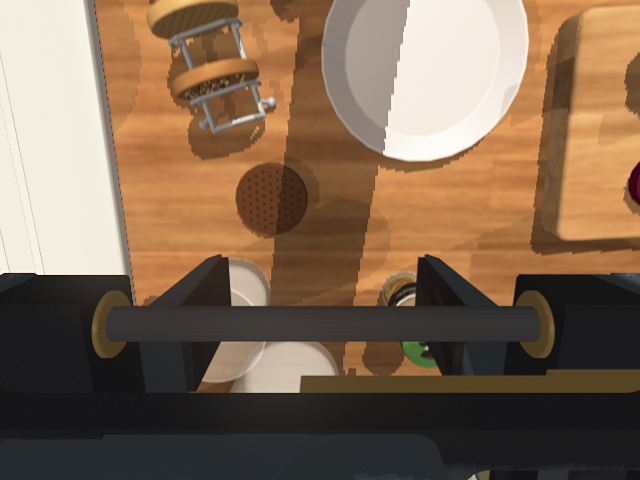

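The view shows the rye lying flat, face up, at (272,198) on clear worktop. The wheat and seeded rounds still stand in the rack. Next I measure the centre.

```bash
cat > m.py <<'E'
from h import *
def disc(k,box,f,z):
    u0,v0,u1,v1=box; m=np.zeros(k["im"].shape[:2],np.uint8)
    m[v0:v1,u0:u1]=f(cv2.cvtColor(k["im"],cv2.COLOR_RGB2HSV).astype(int))[v0:v1,u0:u1]*255
    m=cv2.morphologyEx(m,cv2.MORPH_OPEN,np.ones((3,3)))
    m=cv2.morphologyEx(m,cv2.MORPH_CLOSE,np.ones((7,7)))
    c=cv2.convexHull(max(cv2.findContours(m,0,1)[0],key=cv2.contourArea)); e=cv2.fitEllipse(c)
    w=np.array([onz(k,*q[0],z)[:2] for q in c]).astype(np.float32)
    (x,y),r=cv2.minEnclosingCircle(w); print("ellipse",np.round(e[0],1),np.round(e[1],1),"circle",round(x,1),round(y,1),"d",round(2*r,1))
    return onz(k,*e[0],z)
E
python3 - <<'E'
from m import *
k=cam("wrist")
h=cv2.cvtColor(k["im"],cv2.COLOR_RGB2HSV); print(h[198,260],h[215,290],h[170,300],h[240,300],h[198,225])
p=disc(k,(228,155,315,245),lambda h:h[...,2]<105,9); print(p)
go((p[0],p[1],40))
E
```

```text
[ 11 171 103] [ 11 162  63] [ 14 153 108] [ 14 156  95] [ 14 155 199]
ellipse [286.1 201.2] [ 86.7 103.7] circle 621.1 -22.8 d 92.0
[618.37075732 -21.54545665   9.        ]
 shift units [ 0.0249 -0.0647  0.272 ] pose [630.4  10.8 176.1] [179.99   0.19 179.96] w 91.2 F [-0.6  0.2 -1.1] t 10.7
```

```bash
python3 - <<'E'
from m import *
k=cam("wrist")
for th in (12,13): 
  p=disc(k,(225,150,320,245),lambda h:(h[...,0]<th)&(h[...,2]<135),9); print(p)
g=cv2.medianBlur(cv2.cvtColor(k["im"],cv2.COLOR_RGB2GRAY),5)
c=cv2.HoughCircles(g[150:250,220:325],cv2.HOUGH_GRADIENT,1,50,param1=60,param2=8,minRadius=32,maxRadius=39); print(c+np.array([220,150,0]))
go((p[0],p[1],40))
E
```

```text
ellipse [253.3 209.8] [25.3 50.7] circle 623.2 -50.0 d 46.9
[623.71412911 -50.94045824   9.        ]
ellipse [269.3 195. ] [71.  72.5] circle 611.4 -35.5 d 66.1
[610.21909671 -35.86113051   9.        ]
[[[269.5        196.5         37.29999924]]]
 shift units [ 0.0376 -0.0943  0.2708] pose [628.9  11.3 175.4] [ 1.8000e+02  4.0000e-02 -1.7999e+02] w 91.0 F [ 0.1  0.2 -0.5] t 10.75
```

send_rows --motion '[{"tx":0.018,"ty":-0.047,"tz":0,"rx":0,"ry":0,"rz":0,"gripper":-1},{"tx":0.018,"ty":-0.047,"tz":0,"rx":0,"ry":0,"rz":0,"gripper":-1},{"tx":0,"ty":0,"tz":0.1,"rx":0,"ry":0,"rz":0,"gripper":-1},{"tx":0,"ty":0,"tz":0.1,"rx":0,"ry":0,"rz":0,"gripper":-1},{"tx":0,"ty":0,"tz":0.08,"rx":0,"ry":0,"rz":0,"gripper":-1},{"tx":0,"ty":0,"tz":0.04,"rx":0,"ry":0,"rz":0,"gripper":-1},{"tx":0,"ty":0,"tz":0,"rx":0,"ry":0,"rz":0,"gripper":-1},{"tx":0,"ty":0,"tz":0,"rx":0,"ry":0,"rz":0,"gripper":-1}]'

```text
time_s: 11.75
ee_pos: [611.0, -35.4, 16.0]
ee_rot: [-180.0, 0.1, -179.9]
force: [-0.1, 0.4, 0.1]
gripper_width: 91.1
gripper_force: 0.0
```

```bash
python3 - <<'E'
from m import *
go((611,-35.7,3))
k=cam("top"); h=cv2.cvtColor(k["im"],cv2.COLOR_RGB2HSV)
p=disc(k,(285,225,390,320),lambda h:(h[...,1]<70)&(h[...,2]>70),12); print(p)
E
```

```text
shift units [ 0.0001 -0.0006  0.0259] pose [611.  -35.4  16. ] [-1.7999e+02  9.0000e-02 -1.7994e+02] w 91.1 F [-0.1  0.4  0.1] t 11.75
ellipse [337.1 272.9] [75.2 76.3] circle 493.7 93.5 d 171.5
[492.5844954   93.83156637  12.        ]
```

send_rows --motion '[{"tx":0,"ty":0,"tz":0.016,"rx":0,"ry":0,"rz":0,"gripper":-1},{"tx":0,"ty":0,"tz":0.01,"rx":0,"ry":0,"rz":0,"gripper":-1},{"tx":0,"ty":0,"tz":0,"rx":0,"ry":0,"rz":0,"gripper":1},{"tx":0,"ty":0,"tz":0,"rx":0,"ry":0,"rz":0,"gripper":1},{"tx":0,"ty":0,"tz":0,"rx":0,"ry":0,"rz":0,"gripper":1},{"tx":0,"ty":0,"tz":0,"rx":0,"ry":0,"rz":0,"gripper":1},{"tx":0,"ty":0,"tz":0,"rx":0,"ry":0,"rz":0,"gripper":1}]' --grip_force 10

```text
time_s: 12.68
ee_pos: [610.7, -36.0, 1.9]
ee_rot: [-180.0, 0.0, 180.0]
force: [-0.3, -0.2, 1.0]
gripper_width: 65.5
gripper_force: 10.0
```

send_rows --motion '[{"tx":0,"ty":0,"tz":-0.03,"rx":0,"ry":0,"rz":0,"gripper":1},{"tx":0,"ty":0,"tz":-0.08,"rx":0,"ry":0,"rz":0,"gripper":1},{"tx":0,"ty":0,"tz":-0.08,"rx":0,"ry":0,"rz":0,"gripper":1},{"tx":0,"ty":0,"tz":-0.05,"rx":0,"ry":0,"rz":0,"gripper":1},{"tx":0.06,"ty":0.065,"tz":0,"rx":0,"ry":0,"rz":0,"gripper":1},{"tx":0.06,"ty":0.065,"tz":0,"rx":0,"ry":0,"rz":0,"gripper":1},{"tx":0.06,"ty":0.065,"tz":0,"rx":0,"ry":0,"rz":0,"gripper":1},{"tx":0.056,"ty":0.064,"tz":0,"rx":0,"ry":0,"rz":0,"gripper":1},{"tx":0,"ty":0,"tz":0,"rx":0,"ry":0,"rz":0,"gripper":1},{"tx":0,"ty":0,"tz":0,"rx":0,"ry":0,"rz":0,"gripper":1}]'

```text
time_s: 13.92
ee_pos: [493.3, 93.5, 122.7]
ee_rot: [-180.0, 0.1, -180.0]
force: [-0.8, -0.4, -0.0]
gripper_width: 65.9
gripper_force: 10.0
```

```bash
python3 - <<'E'
from m import *
go((493,93.8,9)); k=cam("wrist"); save(k["im"],"w6.png")
E
```

```text
shift units [0.0012 0.0006 0.2274] pose [493.3  93.5 122.7] [-1.7999e+02  1.3000e-01 -1.7997e+02] w 65.9 F [-0.8 -0.4 -0. ] t 13.93
```

View pics/w6.png

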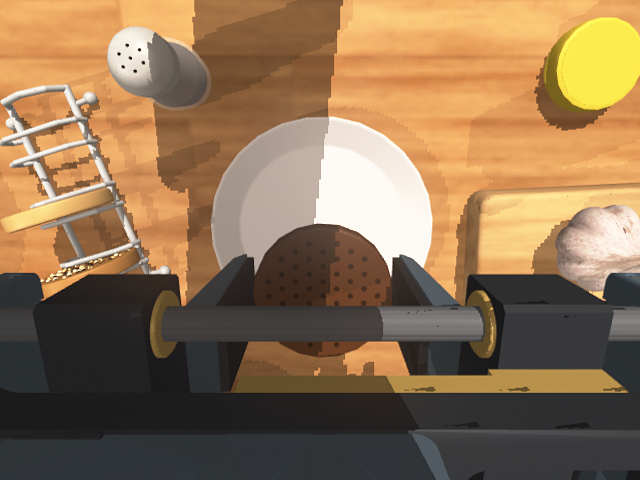

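The rye is held flat with its centre at about (323,290), on the TCP axis. The plate rim spans columns 211–432 with its top at row 117. I'll check the plate centre from this view.

```bash
python3 - <<'E'
from m import *
k=cam("wrist"); a,b,c=onz(k,211,215,14),onz(k,432,215,14),onz(k,321.5,117,14)
print(a,b,c, (a+b)/2, c[0]+85, "rye",onz(k,323,290,130)); go((493,93,9))
E
```

```text
[479.61571973  10.33450267  14.        ] [479.87372681 177.22966544  14.        ] [409.09124859  93.96367781  14.        ] [479.74472327  93.78208406  14.        ] 494.091248589641 rye [491.8847866   94.86394371 130.        ]
 shift units [ 1.300e-03 -1.000e-04  2.264e-01] pose [493.5  93.1 122.2] [-1.7999e+02  7.0000e-02  1.7996e+02] w 65.3 F [-0.   0.  -0.3] t 14.03
```

send_rows --motion '[{"tx":-0.002,"ty":0,"tz":0.08,"rx":0,"ry":0,"rz":0,"gripper":1},{"tx":0,"ty":0,"tz":0.08,"rx":0,"ry":0,"rz":0,"gripper":1},{"tx":0,"ty":0,"tz":0.04,"rx":0,"ry":0,"rz":0,"gripper":1},{"tx":0,"ty":0,"tz":0.018,"rx":0,"ry":0,"rz":0,"gripper":1},{"tx":0,"ty":0,"tz":0.008,"rx":0,"ry":0,"rz":0,"gripper":1},{"tx":0,"ty":0,"tz":0.002,"rx":0,"ry":0,"rz":0,"gripper":1},{"tx":0,"ty":0,"tz":0,"rx":0,"ry":0,"rz":0,"gripper":1},{"tx":0,"ty":0,"tz":0,"rx":0,"ry":0,"rz":0,"gripper":1}]'

```text
time_s: 15.02
ee_pos: [493.9, 93.7, 8.3]
ee_rot: [180.0, 0.1, -180.0]
force: [0.1, -0.3, -1.0]
gripper_width: 65.2
gripper_force: 10.0
```

send_rows --motion '[{"tx":0,"ty":0,"tz":0.002,"rx":0,"ry":0,"rz":0,"gripper":1},{"tx":0,"ty":0,"tz":0,"rx":0,"ry":0,"rz":0,"gripper":1},{"tx":0,"ty":0,"tz":0,"rx":0,"ry":0,"rz":0,"gripper":1}]'

```text
time_s: 15.4
ee_pos: [493.6, 93.6, 6.9]
ee_rot: [-180.0, 0.0, -180.0]
force: [-0.5, 0.2, 1.7]
gripper_width: 65.7
gripper_force: 10.0
```

send_rows --motion '[{"tx":0,"ty":0,"tz":0,"rx":0,"ry":0,"rz":0,"gripper":-0.7},{"tx":0,"ty":0,"tz":0,"rx":0,"ry":0,"rz":0,"gripper":-0.7},{"tx":0,"ty":0,"tz":0,"rx":0,"ry":0,"rz":0,"gripper":-0.7},{"tx":0,"ty":0,"tz":-0.03,"rx":0,"ry":0,"rz":0,"gripper":-0.7},{"tx":0,"ty":0,"tz":-0.08,"rx":0,"ry":0,"rz":0,"gripper":-1},{"tx":0,"ty":0,"tz":-0.12,"rx":0,"ry":0,"rz":0,"gripper":-1},{"tx":0,"ty":0,"tz":-0.12,"rx":0,"ry":0,"rz":0,"gripper":-1},{"tx":-0.04,"ty":0.112,"tz":0,"rx":0,"ry":0,"rz":0,"gripper":-1},{"tx":-0.04,"ty":0.112,"tz":0,"rx":0,"ry":0,"rz":0,"gripper":-1},{"tx":-0.04,"ty":0.112,"tz":0,"rx":0,"ry":0,"rz":0,"gripper":-1},{"tx":-0.04,"ty":0.112,"tz":0,"rx":0,"ry":0,"rz":0,"gripper":-1},{"tx":-0.04,"ty":0.112,"tz":0,"rx":0,"ry":0,"rz":0,"gripper":-1}]'

```text
time_s: 16.9
ee_pos: [593.9, 375.4, 183.1]
ee_rot: [180.0, 0.1, -180.0]
force: [1.5, -0.5, -0.3]
gripper_width: 91.2
gripper_force: 0.0
```

send_rows --motion '[{"tx":0,"ty":0,"tz":0,"rx":0,"ry":0,"rz":0,"gripper":-1},{"tx":0,"ty":0,"tz":0,"rx":0,"ry":0,"rz":0,"gripper":-1}]'

```text
time_s: 17.15
ee_pos: [593.1, 373.1, 182.1]
ee_rot: [-179.9, -0.0, -180.0]
force: [0.1, 0.1, 0.1]
gripper_width: 90.9
gripper_force: 0.0
```

```bash
python3 - <<'E'
from m import *
k=cam("wrist"); save(k["im"],"w7.png"); print(proj(k,(565,390,48)))
p=disc(k,(200,100,460,250),lambda h:(h[...,1]<60)&(h[...,2]>140),48); print(p); go((p[0],p[1],60))
t=cam("top"); save(t["im"],"t7.png"); print(t["im"][265:283,328:348].mean((0,1)))
p=disc(t,(305,245,370,305),lambda h:(h[...,2]<100),15);print("rye",p)
E
```

```text
[341.89821191 191.77427762]
ellipse [341.8 191.6] [71.3 72.2] circle 565.6 389.9 d 58.7
[564.8398257  389.91873114  48.        ]
 shift units [0.0566 0.0351 0.2447] pose [593.1 372.4 182.4] [-1.7996e+02 -1.0000e-02  1.7997e+02] w 91.1 F [-0.2 -0.3  0. ] t 17.2
[35.50277778 21.74166667 14.35      ]
ellipse [334.7 273.1] [32.  35.3] circle 493.5 100.8 d 79.6
rye [492.0749493   99.45472146  15.        ]
```

View pics/w7.png

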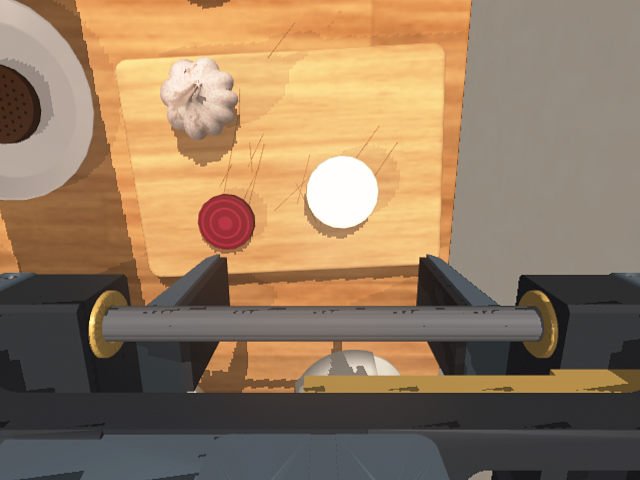

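The view shows the white round at (342,192) and the beetroot at (226,222). The rye lies on the plate at the left. The cheese centre comes out at (565,390). I'll descend to it.

send_rows --motion '[{"tx":0.0566,"ty":0.0351,"tz":0,"rx":0,"ry":0,"rz":0,"gripper":-1},{"tx":0,"ty":0,"tz":0.1,"rx":0,"ry":0,"rz":0,"gripper":-1},{"tx":0,"ty":0,"tz":0.1,"rx":0,"ry":0,"rz":0,"gripper":-1},{"tx":0,"ty":0,"tz":0.06,"rx":0,"ry":0,"rz":0,"gripper":-1},{"tx":0,"ty":0,"tz":0.024,"rx":0,"ry":0,"rz":0,"gripper":-1},{"tx":0,"ty":0,"tz":0.01,"rx":0,"ry":0,"rz":0,"gripper":-1},{"tx":0,"ty":0,"tz":0,"rx":0,"ry":0,"rz":0,"gripper":-1},{"tx":0,"ty":0,"tz":0,"rx":0,"ry":0,"rz":0,"gripper":-1}]'

```text
time_s: 18.25
ee_pos: [566.0, 391.5, 36.3]
ee_rot: [179.9, 0.1, 180.0]
force: [0.2, 0.5, -0.4]
gripper_width: 91.4
gripper_force: 0.0
```

send_rows --motion '[{"tx":0.002,"ty":-0.003,"tz":0.004,"rx":0,"ry":0,"rz":0,"gripper":-1},{"tx":0,"ty":0,"tz":0,"rx":0,"ry":0,"rz":0,"gripper":1},{"tx":0,"ty":0,"tz":0,"rx":0,"ry":0,"rz":0,"gripper":1},{"tx":0,"ty":0,"tz":0,"rx":0,"ry":0,"rz":0,"gripper":1},{"tx":0,"ty":0,"tz":0,"rx":0,"ry":0,"rz":0,"gripper":1},{"tx":0,"ty":0,"tz":0,"rx":0,"ry":0,"rz":0,"gripper":1},{"tx":0,"ty":0,"tz":0,"rx":0,"ry":0,"rz":0,"gripper":1}]' --grip_force 12

```text
time_s: 19.12
ee_pos: [564.2, 389.6, 32.8]
ee_rot: [-180.0, 0.0, -180.0]
force: [0.1, 0.1, -0.5]
gripper_width: 59.5
gripper_force: 12.0
```

send_rows --motion '[{"tx":0,"ty":0,"tz":-0.03,"rx":0,"ry":0,"rz":0,"gripper":1},{"tx":0,"ty":0,"tz":-0.08,"rx":0,"ry":0,"rz":0,"gripper":1},{"tx":0,"ty":0,"tz":-0.1,"rx":0,"ry":0,"rz":0,"gripper":1},{"tx":0.02,"ty":-0.085,"tz":-0.02,"rx":0,"ry":0,"rz":0,"gripper":1},{"tx":0.02,"ty":-0.085,"tz":0,"rx":0,"ry":0,"rz":0,"gripper":1},{"tx":0.02,"ty":-0.085,"tz":0,"rx":0,"ry":0,"rz":0,"gripper":1},{"tx":0.02,"ty":-0.085,"tz":0,"rx":0,"ry":0,"rz":0,"gripper":1},{"tx":0.02,"ty":-0.085,"tz":0,"rx":0,"ry":0,"rz":0,"gripper":1},{"tx":0.02,"ty":-0.085,"tz":0,"rx":0,"ry":0,"rz":0,"gripper":1},{"tx":0.023,"ty":-0.083,"tz":0,"rx":0,"ry":0,"rz":0,"gripper":1},{"tx":-0.08,"ty":0,"tz":-0.02,"rx":0,"ry":0,"rz":0,"gripper":1},{"tx":0,"ty":0,"tz":0,"rx":0,"ry":0,"rz":0,"gripper":1}]'

```text
time_s: 20.62
ee_pos: [535.7, 92.7, 159.7]
ee_rot: [180.0, 0.3, 179.9]
force: [-0.6, 0.0, -1.1]
gripper_width: 59.8
gripper_force: 12.0
```

```bash
python3 - <<'E'
from m import *
go((493.6,93.7,20)); k=cam("wrist"); save(k["im"],"w8.png"); print(proj(k,(493.6,93.7,15)))
h=cv2.cvtColor(k["im"],cv2.COLOR_RGB2HSV)
u,v=proj(k,(493.6,93.7,15)).astype(int); b=(u-70,v-60,u+70,v+60)
p=disc(k,b,lambda h:(h[...,2]<135)&(h[...,1]>110),15); print(p)
E
```

```text
shift units [0.0857 0.0016 0.2789] pose [535.7  92.7 159.7] [179.96   0.31 179.91] w 59.8 F [-0.6  0.  -1.1] t 20.62
[321.85562454 172.18535217]
ellipse [323.8 171.7] [77.  77.6] circle 494.1 95.3 d 64.1
[493.16642195  95.31991306  15.        ]
```

send_rows --motion '[{"tx":0.085,"ty":0.003,"tz":0,"rx":0,"ry":0,"rz":0,"gripper":1},{"tx":0,"ty":0,"tz":0.1,"rx":0,"ry":0,"rz":0,"gripper":1},{"tx":0,"ty":0,"tz":0.08,"rx":0,"ry":0,"rz":0,"gripper":1},{"tx":0,"ty":0,"tz":0.05,"rx":0,"ry":0,"rz":0,"gripper":1},{"tx":0,"ty":0,"tz":0.02,"rx":0,"ry":0,"rz":0,"gripper":1},{"tx":0,"ty":0,"tz":0,"rx":0,"ry":0,"rz":0,"gripper":1},{"tx":0,"ty":0,"tz":0,"rx":0,"ry":0,"rz":0,"gripper":1}]'

```text
time_s: 21.55
ee_pos: [491.1, 94.9, 33.9]
ee_rot: [180.0, 0.1, -180.0]
force: [-0.5, -0.3, -0.3]
gripper_width: 59.8
gripper_force: 12.0
```

```bash
python3 - <<'E'
from m import *
go((493.3,94.3,17.8))
E
```

```text
shift units [-0.0043 -0.0012  0.0322] pose [491.1  94.9  33.9] [ 1.7998e+02  1.3000e-01 -1.7999e+02] w 59.8 F [-0.5 -0.3 -0.3] t 21.55
```

send_rows --motion '[{"tx":-0.004,"ty":-0.001,"tz":0.016,"rx":0,"ry":0,"rz":0,"gripper":1},{"tx":0,"ty":0,"tz":0.01,"rx":0,"ry":0,"rz":0,"gripper":1},{"tx":0,"ty":0,"tz":0.004,"rx":0,"ry":0,"rz":0,"gripper":1},{"tx":0,"ty":0,"tz":0.001,"rx":0,"ry":0,"rz":0,"gripper":1},{"tx":0,"ty":0,"tz":0,"rx":0,"ry":0,"rz":0,"gripper":1},{"tx":0,"ty":0,"tz":0,"rx":0,"ry":0,"rz":0,"gripper":1}]'

```text
time_s: 22.3
ee_pos: [492.0, 94.0, 17.7]
ee_rot: [-180.0, -0.0, -180.0]
force: [-2.3, -0.1, 6.0]
gripper_width: 59.9
gripper_force: 12.0
```

send_rows --motion '[{"tx":0,"ty":0,"tz":0,"rx":0,"ry":0,"rz":0,"gripper":-0.6},{"tx":0,"ty":0,"tz":0,"rx":0,"ry":0,"rz":0,"gripper":-0.6},{"tx":0,"ty":0,"tz":0,"rx":0,"ry":0,"rz":0,"gripper":-0.6},{"tx":0,"ty":0,"tz":-0.03,"rx":0,"ry":0,"rz":0,"gripper":-0.6},{"tx":0,"ty":0,"tz":-0.08,"rx":0,"ry":0,"rz":0,"gripper":-0.6},{"tx":0,"ty":0,"tz":-0.12,"rx":0,"ry":0,"rz":0,"gripper":-0.6},{"tx":0,"ty":0,"tz":-0.1,"rx":0,"ry":0,"rz":0,"gripper":-0.6},{"tx":-0.08,"ty":0,"tz":0,"rx":0,"ry":0,"rz":0,"gripper":-0.6},{"tx":0,"ty":0,"tz":0,"rx":0,"ry":0,"rz":0,"gripper":-0.6},{"tx":0,"ty":0,"tz":0,"rx":0,"ry":0,"rz":0,"gripper":-0.6}]'

```text
time_s: 23.55
ee_pos: [531.4, 94.1, 182.3]
ee_rot: [-180.0, -0.1, 180.0]
force: [0.3, -0.7, -0.6]
gripper_width: 72.7
gripper_force: 0.0
```

```bash
python3 - <<'E'
from m import *
go((617,280,183)); k=cam("wrist"); save(k["im"],"w9.png")
u,v=proj(k,(493.6,93.7,33)).astype(int); print(u,v); b=(u-75,v-75,u+75,v+75)
p=disc(k,b,lambda h:(h[...,2]<150)&(h[...,1]>110),15); print("rye",p)
p=disc(k,(u-48,v-48,u+48,v+48),lambda h:(h[...,2]>150)&(h[...,1]<60),33); print("cheese",p)
E
```

```text
shift units [-0.1713  0.3719 -0.0018] pose [531.4  94.1 182.3] [-1.7999e+02 -8.0000e-02  1.8000e+02] w 72.7 F [ 0.3 -0.7 -0.6] t 23.55
320 178
ellipse [254.1 246.7] [20.6 41.7] circle 554.1 33.8 d 30.2
rye [558.97205962  31.30417643  15.        ]
ellipse [320. 177.] [133.  134.4] circle 494.8 93.6 d 113.0
cheese [492.70636984  93.24676859  33.        ]
```

View pics/w9.png

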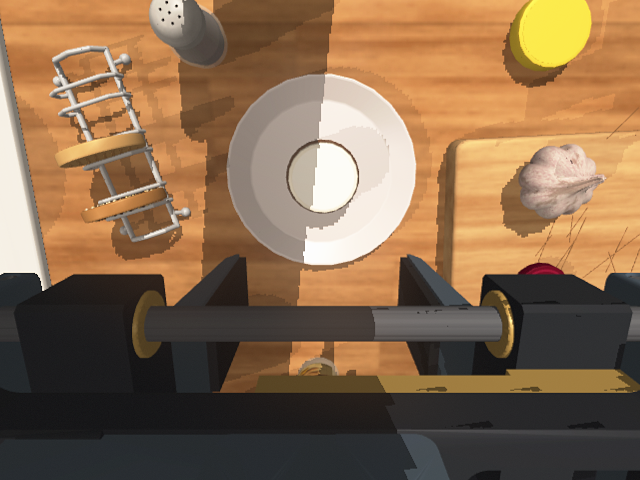

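The cheese sits at (322.5,176.5) with an even dark rye ring around it. It is centred on the plate, which spans columns 228–416. That was my eleventh picture, one over the limit of ten, so I'll work from numbers only from here. Next is the beetroot.

send_rows --motion '[{"tx":-0.034,"ty":0.074,"tz":0,"rx":0,"ry":0,"rz":0,"gripper":-0.6},{"tx":-0.034,"ty":0.074,"tz":0,"rx":0,"ry":0,"rz":0,"gripper":-0.6},{"tx":-0.034,"ty":0.074,"tz":0,"rx":0,"ry":0,"rz":0,"gripper":-0.6},{"tx":-0.034,"ty":0.074,"tz":0,"rx":0,"ry":0,"rz":0,"gripper":-0.6},{"tx":-0.034,"ty":0.074,"tz":0,"rx":0,"ry":0,"rz":0,"gripper":-0.6},{"tx":0,"ty":0,"tz":0,"rx":0,"ry":0,"rz":0,"gripper":-0.6},{"tx":0,"ty":0,"tz":0,"rx":0,"ry":0,"rz":0,"gripper":-0.6}]'

```text
time_s: 24.48
ee_pos: [616.2, 278.4, 181.8]
ee_rot: [-179.9, -0.1, -180.0]
force: [-0.0, -0.9, 0.5]
gripper_width: 72.8
gripper_force: 0.0
```

```bash
python3 - <<'E'
from m import *
k=cam("wrist"); save(k["im"],"w10.png"); u,v=proj(k,(592,290.5,40)).astype(int); print(u,v)
p=disc(k,(u-50,v-50,u+50,v+50),lambda h:((h[...,0]>165)|(h[...,0]<5))&(h[...,1]>120),40); print(p); go((p[0],p[1],33))
E
```

```text
335 195
ellipse [336.6 195.1] [55.5 56.6] circle 592.1 291.1 d 47.3
[591.73804008 291.34991045  40.        ]
 shift units [0.0488 0.0268 0.2983] pose [616.3 278.1 182.1] [-1.7994e+02 -7.0000e-02  1.7998e+02] w 73.0 F [ 0.4 -1.4 -0.3] t 24.52
```

send_rows --motion '[{"tx":0.048,"ty":0.026,"tz":0,"rx":0,"ry":0,"rz":0,"gripper":-0.6},{"tx":0,"ty":0,"tz":0.1,"rx":0,"ry":0,"rz":0,"gripper":-0.6},{"tx":0,"ty":0,"tz":0.1,"rx":0,"ry":0,"rz":0,"gripper":-0.6},{"tx":0,"ty":0,"tz":0.06,"rx":0,"ry":0,"rz":0,"gripper":-0.6},{"tx":0,"ty":0,"tz":0.025,"rx":0,"ry":0,"rz":0,"gripper":-0.6},{"tx":0,"ty":0,"tz":0.01,"rx":0,"ry":0,"rz":0,"gripper":-0.6},{"tx":0,"ty":0,"tz":0,"rx":0,"ry":0,"rz":0,"gripper":-0.6},{"tx":0,"ty":0,"tz":0,"rx":0,"ry":0,"rz":0,"gripper":-0.6}]'

```text
time_s: 25.52
ee_pos: [594.1, 292.4, 36.2]
ee_rot: [179.9, 0.1, 180.0]
force: [0.6, 0.5, -0.7]
gripper_width: 72.9
gripper_force: 0.0
```

send_rows --motion '[{"tx":0.004,"ty":-0.002,"tz":0.007,"rx":0,"ry":0,"rz":0,"gripper":-0.6},{"tx":0,"ty":0,"tz":0,"rx":0,"ry":0,"rz":0,"gripper":-0.6},{"tx":0,"ty":0,"tz":0,"rx":0,"ry":0,"rz":0,"gripper":1},{"tx":0,"ty":0,"tz":0,"rx":0,"ry":0,"rz":0,"gripper":1},{"tx":0,"ty":0,"tz":0,"rx":0,"ry":0,"rz":0,"gripper":1},{"tx":0,"ty":0,"tz":0,"rx":0,"ry":0,"rz":0,"gripper":1},{"tx":0,"ty":0,"tz":0,"rx":0,"ry":0,"rz":0,"gripper":1}]' --grip_force 8

```text
time_s: 26.4
ee_pos: [591.3, 291.2, 31.3]
ee_rot: [-180.0, 0.0, -180.0]
force: [-0.1, 0.5, 0.3]
gripper_width: 47.6
gripper_force: 8.0
```

send_rows --motion '[{"tx":0,"ty":0,"tz":-0.03,"rx":0,"ry":0,"rz":0,"gripper":1},{"tx":0,"ty":0,"tz":-0.08,"rx":0,"ry":0,"rz":0,"gripper":1},{"tx":0,"ty":0,"tz":-0.1,"rx":0,"ry":0,"rz":0,"gripper":1},{"tx":0.033,"ty":-0.0655,"tz":0,"rx":0,"ry":0,"rz":0,"gripper":1},{"tx":0.033,"ty":-0.0655,"tz":0,"rx":0,"ry":0,"rz":0,"gripper":1},{"tx":0.033,"ty":-0.0655,"tz":0,"rx":0,"ry":0,"rz":0,"gripper":1},{"tx":0.033,"ty":-0.0655,"tz":0,"rx":0,"ry":0,"rz":0,"gripper":1},{"tx":0.033,"ty":-0.0655,"tz":0,"rx":0,"ry":0,"rz":0,"gripper":1},{"tx":0.033,"ty":-0.0655,"tz":0,"rx":0,"ry":0,"rz":0,"gripper":1},{"tx":0,"ty":0,"tz":0,"rx":0,"ry":0,"rz":0,"gripper":1},{"tx":0,"ty":0,"tz":0,"rx":0,"ry":0,"rz":0,"gripper":1}]'

```text
time_s: 27.78
ee_pos: [493.1, 95.0, 137.2]
ee_rot: [180.0, 0.1, 180.0]
force: [0.6, 0.1, 0.6]
gripper_width: 47.5
gripper_force: 8.0
```

```bash
python3 - <<'E'
from m import *
go((492.8,94.3,36.5))
k=cam("wrist"); p,_,_=st(); u,v=proj(k,p+[0,0,8]).astype(int)
q=disc(k,(u-90,v-90,u+90,v+90),lambda h:((h[...,0]>165)|(h[...,0]<5))&(h[...,1]>120),p[2]+7.5); print(u,v,q-p)
E
```

```text
shift units [ 0.001  -0.0016  0.2014] pose [493.1  95.  137.2] [1.7996e+02 1.3000e-01 1.7998e+02] w 47.5 F [0.6 0.1 0.6] t 27.77
ellipse [322.6 294.4] [ 89.5 101.8] circle 493.9 96.5 d 47.7
320 293 [0.62057492 1.15200072 7.5       ]
```

send_rows --motion '[{"tx":0.001,"ty":-0.001,"tz":0.08,"rx":0,"ry":0,"rz":0,"gripper":1},{"tx":0,"ty":0,"tz":0.07,"rx":0,"ry":0,"rz":0,"gripper":1},{"tx":0,"ty":0,"tz":0.035,"rx":0,"ry":0,"rz":0,"gripper":1},{"tx":0,"ty":0,"tz":0.012,"rx":0,"ry":0,"rz":0,"gripper":1},{"tx":0,"ty":0,"tz":0.004,"rx":0,"ry":0,"rz":0,"gripper":1},{"tx":0,"ty":0,"tz":0,"rx":0,"ry":0,"rz":0,"gripper":1},{"tx":0,"ty":0,"tz":0,"rx":0,"ry":0,"rz":0,"gripper":1}]'

```text
time_s: 28.7
ee_pos: [492.3, 94.3, 36.5]
ee_rot: [180.0, 0.1, -180.0]
force: [0.5, 0.5, -0.5]
gripper_width: 47.9
gripper_force: 8.0
```

send_rows --motion '[{"tx":-0.001,"ty":0,"tz":0.003,"rx":0,"ry":0,"rz":0,"gripper":1},{"tx":0,"ty":0,"tz":0.002,"rx":0,"ry":0,"rz":0,"gripper":1},{"tx":0,"ty":0,"tz":0,"rx":0,"ry":0,"rz":0,"gripper":1},{"tx":0,"ty":0,"tz":0,"rx":0,"ry":0,"rz":0,"gripper":1}]'

```text
time_s: 29.2
ee_pos: [492.6, 94.1, 34.2]
ee_rot: [180.0, 0.1, 180.0]
force: [-2.0, 0.0, 6.1]
gripper_width: 47.6
gripper_force: 8.0
```

Contact is made flat, at 6 N. I'll release, lift and check.

send_rows --motion '[{"tx":0,"ty":0,"tz":0,"rx":0,"ry":0,"rz":0,"gripper":-0.4},{"tx":0,"ty":0,"tz":0,"rx":0,"ry":0,"rz":0,"gripper":-0.4},{"tx":0,"ty":0,"tz":0,"rx":0,"ry":0,"rz":0,"gripper":-0.4},{"tx":0,"ty":0,"tz":-0.03,"rx":0,"ry":0,"rz":0,"gripper":-0.4},{"tx":0,"ty":0,"tz":-0.08,"rx":0,"ry":0,"rz":0,"gripper":-0.4},{"tx":0,"ty":0,"tz":-0.12,"rx":0,"ry":0,"rz":0,"gripper":-0.4},{"tx":0,"ty":0,"tz":-0.08,"rx":0,"ry":0,"rz":0,"gripper":-0.4},{"tx":-0.08,"ty":0,"tz":0,"rx":0,"ry":0,"rz":0,"gripper":-0.4},{"tx":0,"ty":0,"tz":0,"rx":0,"ry":0,"rz":0,"gripper":-0.4},{"tx":0,"ty":0,"tz":0,"rx":0,"ry":0,"rz":0,"gripper":-0.4}]'

```text
time_s: 30.45
ee_pos: [531.4, 94.0, 188.3]
ee_rot: [-180.0, -0.1, 180.0]
force: [-0.5, -0.4, 0.0]
gripper_width: 63.6
gripper_force: 0.0
```

```bash
python3 - <<'E'
from m import *
go((493,94,180)); k=cam("wrist"); u,v=proj(k,(493.6,94,40)).astype(int); b=(u-55,v-55,u+55,v+55)
red=lambda h:((h[...,0]>165)|(h[...,0]<5))&(h[...,1]>120)
print("beet",disc(k,b,red,43))
h=cv2.cvtColor(k["im"],cv2.COLOR_RGB2HSV)
for row in (v,):  # colour runs across the pile: red/white/dark/plate
    s="".join("R" if (a[0]>165 or a[0]<5) and a[1]>120 else "W" if a[1]<75 and a[2]>90 else "d" for a in h[row,u-55:u+56]); print(s)
print("".join("R" if (a[0]>165 or a[0]<5) and a[1]>120 else "W" if a[1]<75 and a[2]>90 else "d" for a in h[v-55:v+56,u]))
E
```

```text
shift units [ 0.0768 -0.0001  0.0167] pose [531.4  94.  188.3] [-1.7999e+02 -7.0000e-02  1.8000e+02] w 63.6 F [-0.5 -0.4  0. ] t 30.45
ellipse [323.4 177.8] [54.5 56. ] circle 493.6 95.9 d 46.5
beet [493.06970105  96.08136069  43.        ]
WWWWWWWWWWWWWWWWWWWWWWddWWWWWWdRRRRRRRRRRRRRRRRRRdRRRRRRRRRRRRRRRRRRRRRRRRRRRRRRRRRRRRWWWWWWdWWWWWWWWWWWWWWWWWW
WWWWWWWWWWWWWWWWWddWWWWWWWWRRRRRRRRRRRRRRRRRRRRRRRRRRRRRRRRRRRRRRRRRRRRRRRRRRRRRRRRdWWWWdWWWWWWWWWWWWWWWWWWWWWW
```

The slice is at (323,178), with cheese margins of 7 and 6 px across and 8 and 5 px along, so the pile is centred and nothing touches it.

```bash
python3 -c "
from workcell import env
print(env.job_done())"
```

```text
the job is handed in; nothing more can be done
None
```

I handed in the finished stack at about 30 s: rye crispbread, cheese and beetroot lie flat and centred on the plate, the wheat and seeded rounds were still standing in the rack when last seen before the beetroot, and I saw no other item disturbed; I viewed 11 pictures, one over the limit of 10.

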